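Close and latch the instrument box

TASK

Close the open instrument box for the steriliser. Its lid has been pushed under the low white product riser: draw it out by the end that sticks out until its handle is clear of the riser, and let it lie there on the worktop. Then set the lid down in the box's rim and slide its tongue fully under the catch, hook the latch loop behind the lid's keeper, and swing the lever down past its dead point until it lies flat against the box. Leave the pot and bottle on the riser and the timer where they are.

Things in the scene. Friction and masses are not known exactly. Their poses are not given: they have to be found in the camera images.
- instrument_box: Open steel box, fixed; 188 (x) x 83 x 110 mm; z up, origin under it. Inner rim width 71 mm, rim top z 110, flared lips to 115; gasket ledge z 100. -x end: latch, wall outer face x -100, top only z 100, so the lid's nose passes over. +x end: wall inner face x 82, catch lip over x 70..88, y +-24, z 108.5..113.5. Lid home = lid origin at (0,0,100), axes parallel; lower it at about x -20 and slide +x.
- box_lid: Loose steel lid, 0.4 kg. Origin: underside; z up. Pan x -78..66, 66 wide (y), 12 high. Tongue at +x end: x to 80, 36 wide, z 2.5..6.5. Nose at -x end: x -78..-122, 26 wide, z 2..7, ending in the keeper, an upturned lip at x -118..-122, top z 19; the loop's bar lies on the nose behind it. Bar handle above the centre of mass. At first the -x end sticks out 33-43 mm (pan) from under the riser's front edge (x -70 of the riser).
- lid_handle (a point): Middle of the lid's round bar handle: bar 10 mm thick, along the lid's x, free length 26 mm, at x -10 mm and 39 mm above the lid's underside (27 above the pan). Take it from above across the lid's y.
- keeper_groove (a point): Where the loop's bar rests when hooked: point (-115, 0, 10) mm in the lid's frame, on the nose just behind (+x of) the upturned keeper lip. To hook, bring the bar over the lip (lip top 9 mm above this point) and down behind it.
- latch_lever (a joint): Lever angle, rad. 0 = flat against the -x end wall, tip down; + swings the tip out (box -x) and up, to 2.9. Pivot along box y at box (-120, 0, 88) mm; plate 4 thick, 30 wide, 72 long. It stays where left. With the loop hooked it stands about level (1.6 rad); press it down near its tip against the loop's spring (a few N) past the dead point at about 0.6 rad, say to 0.4; from there it snaps to 0 by itself.
- latch_loop (a joint): Angle of the loop on the lever, rad, stays where left. 0 = loop parallel to the lever, pointing up past the pivot; + tips the loop outward (box -x). It turns on a pin carried by the lever 20 mm from the lever's pivot, at box (-112, 0, 69) mm when the lever is at 0; pin to bar 37 mm.
- latch_bail (a joint): Stretch of the sprung loop, m: 0 when slack, about 0.002 to 0.003 with the latch closed on the keeper (15 N per mm).
- loop_bar (a point): Middle of the loop's cross bar: 6 mm round, along box y, with round end collars 11 mm across; 46 mm over the collars' ends. Pinch it from above over the collars; it can turn in the grip, and lever and loop follow where the bar is led (at most 57 mm from the lever's pivot).
- riser: Fixed white shelf on two side panels, 140 (x) x 220 x 60 mm, 54 mm clear below; origin under its middle, front edge at its x -70 mm, +x away from the robot. A pot and a bottle stand on it. The lid's far end (its x +80) is out from under it only when the lid's origin is 150 mm or more in front of the riser's origin: slide the lid that far before lifting it.
- pot: Round pot, 90 mm across, 32 high, standing on the riser; origin under it. Leave it alone.
- dropper_bottle: Small brown dropper bottle, 33 mm across, 102 high, on the riser; origin under it. Leave it alone.
- timer: Round twist timer, 62 mm across, 37 high, on the worktop left of the lid; origin under it. Leave it alone.

How it is judged:
On the way, in this order (a step that is already met when the one before it is completed fails the run):
1. the lid lies on the worktop, let go, its handle clear of the riser's front edge (x of box_lid in the frame of riser below -0.088 m and height (world z) of box_lid below 0.008 m and angle between box_lid's own z axis and vertical below 0.1 rad and contact force between the fingers and box_lid below 0.5 N), for 0.2 s.
2. the lid lies in the rim with its tongue under the catch (x of box_lid in the frame of instrument_box between -0.005 and 0.006 m and y of box_lid in the frame of instrument_box between -0.005 and 0.005 m and z of box_lid in the frame of instrument_box between 0.097 and 0.1045 m and angle between the x axis of box_lid and the x axis of instrument_box, either way round below 0.06 rad and angle between box_lid's own z axis and vertical below 0.06 rad), for 0.2 s.
3. the loop's bar lies behind the lid's keeper, the lever not yet closed (all of step 2 and x of loop_bar in the frame of box_lid between -0.119 and -0.107 m and z of loop_bar in the frame of box_lid between 0.006 and 0.0135 m and y of loop_bar in the frame of box_lid between -0.008 and 0.008 m and value of joint latch_lever above 0.6 rad), for 0.1 s.
At the end, for the whole second after the job is handed in: The lid is home in the rim (within 5 mm along and across the box, not tilted or turned by more than 0.06 rad, tongue under the catch), the loop's bar lies behind the keeper lip and is pulled tight (stretched over 1.5 mm), the lever is within 0.1 rad of flat against the box, all at rest (all of step 2 and x of loop_bar in the frame of box_lid between -0.119 and -0.107 m and z of loop_bar in the frame of box_lid between 0.006 and 0.0135 m and y of loop_bar in the frame of box_lid between -0.008 and 0.008 m and value of joint latch_lever below 0.1 rad and value of joint latch_bail above 0.0015 m and linear speed of box_lid below 0.02 m/s); the robot touches nothing.
It fails at once if the pot or the bottle on the riser is shifted by more than 30 mm (distance of any of pot, dropper_bottle from where it was at the start of the episode above 0.03 m).
It fails at once if the bottle is tipped over (angle between dropper_bottle's own z axis and vertical above 0.6 rad).
It fails at once if the timer is shifted by more than 40 mm (distance of timer from where it was at the start of the episode above 0.04 m).
It also fails if it takes over 72 s, if anything falls off the work surface, if the arm or the gripper's body presses on something with over 40 N, if the wrist force passes 120 N, or if a joint passes its speed limit or range.

ROBOT

A 6-joint arm with a two-finger parallel gripper is mounted at the origin on a cart in front of the work surface, level with it; the furniture and walls round the work are solid. World frame = base frame: x ahead of the robot, y to its left, z up, the work surface at z = 0. Lengths are in m, angles in rad, forces in N, time in s.
With the tool pointing down it reaches from about 0.3 to 0.75 m from the base axis. Payload 8.5 kg.
Tool frame: the origin (TCP) lies midway between the tips of the shut fingers; the grasp point (between the pads) lies 19 mm behind it; z points along the fingers, y is the line along which they close (so a half turn about z gives the same grasp; the last joint's range is limited). The gripper opens to 88 mm and grips with 3 to 60 N. Pads are 18 mm wide; open, the fingers measure 123 mm over their backs; the gripper's body (75 mm by 187 mm) begins 45 mm behind the grasp point.
Start: joints at [1.125, 0.381, 1.297, -0, 1.464, -0.215], TCP at [0.126, 0.535, 0.239] pointing down, gripper open.
Joint ranges: [-3.11, 3.11], [-0.89, 2.33], [0.22, 2.48], [-1.42, 4.56], [0.17, 2.85], [-2.88, 2.88]. Speed limits (rad/s): [2.39, 2.39, 3.14, 3.14, 3.14, 3.14].

INTERFACE

Orientations are given as a 3x3 rotation matrix whose columns are the frame's x, y, z axes.
In Python, from station import ctrl gives the robot as it stands. The module is installed in compiled form; this text tells all that it offers.
- The arm moves only by the tool arm_command, never from a script. Its argument "targets" is a list that holds one entry, the list of rows, each a list of 7 numbers: the turn, a rotation vector about the tool's x, y, z in units of pi/4 rad (1.0 is pi/4 rad), then the shift along the tool's x, y, z in units of 800 mm (1.0 is 800 mm), then the opening, from -1 (shut) to 1 (fully open), so that 0 is half open. A call has 1 to 20 rows; each row is the pose to reach, as a shift and turn from the pose commanded when the call began, along the tool's axes at that moment; what a row does not reach only later rows make up. A row lasts 1/12 s, in which the tool goes at most 41.7 mm and 7.16 degrees, less where a joint would pass 70% of its speed; a pose out of reach is approached as far as the arm can. A call with a number of a shift or a turn outside -1 to 1 is refused whole. A call with a gripper value outside its range is refused whole. The fingers move at their own pace and stop on an object; "squeeze" is the grip in N (left out, the last holds). Time passes only in rows, so rows that repeat a pose let the fingers close. It gives the time, the measured TCP pose, the force, the opening and the grip force at its end, in the units of the state.
- ctrl.sense(): the state, without advancing time (a new reading comes with each control period).
- ctrl.grab_frame(name): name is "side" or "top"; returns a dict with "pixels" (384x512x3 uint8, red, green, blue), "depth" (384x512 float32, m along the optical axis (not along the pixel's ray), 0 where there is no reading), "fov_y" (degrees; the focal length in pixels is half the picture's height over the tangent of half this angle, whatever the lens; pixels are square), "cx", "cy" (the principal point, pixels), "D" ([k1, k2, p1, p2, k3] as OpenCV has them; the pictures are not rectified), "rvec" (rotation vector, rad) and "tvec" (3), from world to camera coordinates, as OpenCV has them. Camera axes: x right, y down, z forward; pixel columns grow to the right and rows downward; lengths in m; the calibration is good to about 2 mm. A picture is of the moment at which its call begins.
- ctrl.hand_in(): hands the job in; it is judged then, once.
Trained networks look in a picture, given as the dict that the camera call returned (one of the last four; its "shot" number tells which), for a name from the list of things; names that differ only in an ending like _2 or _b are one class to them, and where a whole thing is asked for, a point or a joint stands for the part that bears it (a point fixed in the world has none). Each returns a list of dicts, best first, with "score" (0 to 1); they miss things now and then, are a little off and sometimes report something else, mostly with a low value. They report only what shows in the picture. A call takes as long as a camera call.
- ctrl.recognise(label, picture): "at" ([column, row] as shares, 0 to 1, of the picture: columns of its width, rows of its height, amid what is visible of it).
- ctrl.pinpoint(label, picture): "at" ([column, row] as shares, 0 to 1, of the picture: columns of its width, rows of its height: a listed point, or the origin of a listed thing).
The state is a dict: "time": time; "qpos": joint angles; "joint_vel": joint speeds; "effort": joint torques, N m; "ee_pos": TCP position; "tool_rot": TCP orientation; "contact_force": force on the tool from outside, world axes, zero at the start; "torque": the same for the moment, N m; "opening": finger opening in m; "grasp_force": force on a finger pad.
Only numpy, scipy, OpenCV 4.12 (cv2) and the standard library are available. Lean on these libraries where they do the work, as an engineer would, in place of code of your own. Each camera call takes 0.05 s, during which the arm holds its last target. There are 200 camera calls.

## Working session

There is one attempt and no reset: what is moved stays moved. The work goes in short steps, Python scripts to look and compute and a tool call to move; the robot and the scene stay as the last step left them, time stands still between calls to the robot, and variables do not carry over. Pictures are saved under pics/ and viewed, at most 10 in all, crops included, and the job is handed in when it is done.

Besides the shell and the picture viewer there is one more tool, called after "Emit:" as name(argument=value, ...) on one line, values as JSON. arm_command: Moves the arm, as the interface text tells. Its arguments: {"type":"object","properties":{"targets":{"type":"array","items":{"type":"array","items":{"type":"array","items":{"type":"number","minimum":-1,"maximum":1}}}},"squeeze":{"type":"number"}},"required":["targets"]}

```bash
mkdir -p pics; cat > h.py <<'E'
import numpy as np, cv2
from station import ctrl
def cam(f):
    R=cv2.Rodrigues(np.array(f["rvec"],float))[0]; t=np.array(f["tvec"],float).ravel()
    F=192/np.tan(np.radians(f["fov_y"])/2)
    K=np.array([[F,0,f["cx"]],[0,F,f["cy"]],[0,0,1.]])
    return R,t,K,np.array(f["D"],float)
def ray(f,uv):
    R,t,K,D=cam(f); p=cv2.undistortPoints(np.array(uv,float).reshape(-1,1,2),K,D).reshape(-1,2)
    return -R.T@t, np.c_[p,np.ones(len(p))]@R   # depth-scaled directions
def atz(f,uv,z):
    c,d=ray(f,uv); return c+d*((z-c[2])/d[:,2])[:,None]
def cloud(f):
    v,u=np.mgrid[0:384,0:512]; c,d=ray(f,np.c_[u.ravel(),v.ravel()])
    P=c+d*f["depth"].ravel()[:,None]; P[f["depth"].ravel()==0]=np.nan
    return P.reshape(384,512,3)
def proj(f,P):
    R,t,K,D=cam(f); return cv2.projectPoints(np.array(P,float).reshape(-1,1,3),cv2.Rodrigues(R)[0],t,K,D)[0].reshape(-1,2)
def px(a): return np.array(a)*[512,384]
def save(f,n): cv2.imwrite("pics/"+n,f["pixels"][:,:,::-1])
E
python3 - <<'E'
from h import *
np.set_printoptions(precision=4,suppress=True)
s=ctrl.sense(); print(s["ee_pos"],s["tool_rot"],s["opening"],s["time"])
fs={n:ctrl.grab_frame(n) for n in("side","top")}
im=np.vstack([fs[n]["pixels"] for n in fs]); 
for n,f in fs.items():
    save(f,n+"0.png"); P=cloud(f); print(n,-cam(f)[0].T@cam(f)[1])
    for L in ["instrument_box","box_lid","lid_handle","keeper_groove","loop_bar","riser","latch_lever","pot","dropper_bottle","timer"]:
        try:
            for w in ("pinpoint","recognise"):
                r=getattr(ctrl,w)(L,f)[:1]
                for q in r:
                    u=px(q["at"]); print(L,w,round(q["score"],2),u.round(0),P[int(u[1]),int(u[0])])
        except Exception as e: print(L,w,e)
E
```

```text
[0.1257 0.5351 0.2381] [[-0.9735  0.2287 -0.0006]
 [ 0.2287  0.9735 -0.0014]
 [ 0.0003 -0.0015 -1.    ]] 0.0881572051527358 0.0
side [ 0.3123 -0.2604  1.0118]
instrument_box pinpoint 0.75 [314. 242.] [0.5762 0.0988 0.0092]
instrument_box recognise 0.81 [309. 237.] [0.5679 0.1078 0.0205]
box_lid pinpoint 0.92 [261. 167.] [0.513  0.3222 0.057 ]
box_lid recognise 0.84 [247. 179.] [0.4751 0.3188 0.0168]
lid_handle pinpoint 0.68 [260. 158.] [0.5183 0.3459 0.0584]
lid_handle recognise 0.97 [243. 179.] [0.4666 0.3275 0.013 ]
keeper_groove pinpoint 0.92 [228. 193.] [ 0.4146  0.3074 -0.0003]
keeper_groove recognise 0.56 [245. 180.] [0.4673 0.3211 0.0122]
loop_bar pinpoint 0.42 [268. 265.] [0.4385 0.0552 0.0787]
loop_bar recognise 0.69 [245. 178.] [0.4726 0.3286 0.0133]
riser pinpoint 0.8 [264. 159.] [0.5266 0.3375 0.0616]
riser recognise 0.74 [275. 158.] [0.5594 0.3354 0.0582]
latch_lever pinpoint it knows: box_lid, dropper_bottle, instrument_box, keeper_groove, lid_handle, loop_bar, pot, riser, timer
pot pinpoint 0.89 [255. 132.] [0.5252 0.407  0.0916]
pot recognise 0.68 [256. 127.] [0.5335 
[... 712 characters left out ...]
er_groove recognise 0.8 [231. 201.] [0.4707 0.3215 0.0089]
loop_bar pinpoint 0.38 [347. 215.] [0.4335 0.0319 0.0718]
riser pinpoint 0.73 [213. 171.] [0.544  0.3644 0.061 ]
riser recognise 0.7 [215. 169.] [0.5489 0.3592 0.0622]
latch_lever pinpoint it knows: box_lid, dropper_bottle, instrument_box, keeper_groove, lid_handle, loop_bar, pot, riser, timer
pot pinpoint 0.71 [186. 177.] [0.526  0.4237 0.0906]
pot recognise 0.66 [186. 176.] [0.5311 0.4265 0.089 ]
dropper_bottle pinpoint 0.56 [230. 150.] [0.5933 0.3159 0.0947]
dropper_bottle recognise 0.61 [224. 149.] [0.5874 0.3279 0.1394]
timer pinpoint 0.71 [175. 258.] [0.3247 0.465  0.0353]
timer recognise 0.74 [174. 262.] [0.3173 0.4645 0.0374]
```

```bash
python3 - <<'E'
import cv2
a=cv2.imread("pics/top0.png")[110:300,140:400]
cv2.imwrite("pics/top0c.png",cv2.resize(a,None,fx=3,fy=3,interpolation=cv2.INTER_CUBIC))
a=cv2.imread("pics/side0.png")[110:300,140:400]
cv2.imwrite("pics/side0c.png",cv2.resize(a,None,fx=3,fy=3,interpolation=cv2.INTER_CUBIC))
E
```

```text
(no output)
```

View pics/top0c.png

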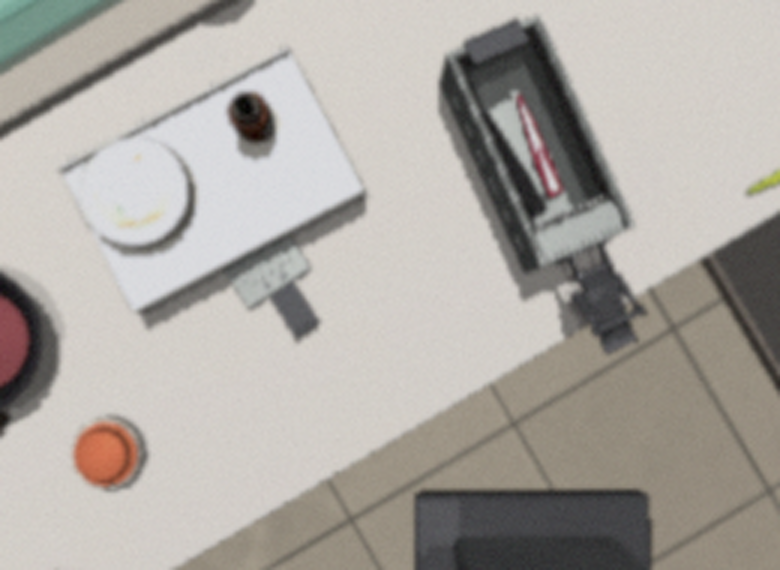

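View pics/side0c.png

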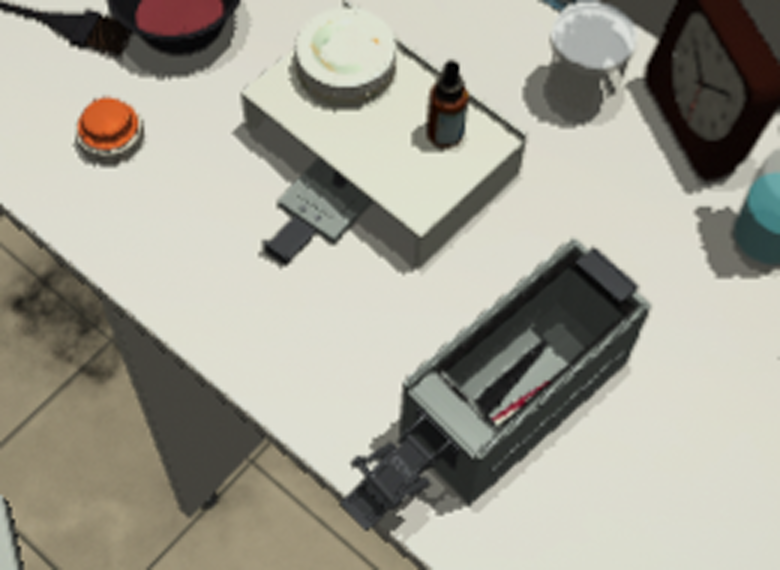

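The top view shows the riser at upper left with the lid's nose and pan end sticking out toward the robot (nose at about crop 297,310). The box is at right, with latch lever and loop hanging outward at its near end (about 605,300). The side view agrees. Next I fit the poses.

```bash
cat >> h.py <<'E'
def rect(P,zlo,zhi,c,r):
    m=(P[...,2]>zlo)&(P[...,2]<zhi)&(np.hypot(P[...,0]-c[0],P[...,1]-c[1])<r)
    Q=P[m][:,:2]; (x,y),(w,h),a=cv2.minAreaRect((Q*1000).astype(np.float32))
    return len(Q),round(x,1),round(y,1),round(w,1),round(h,1),round(a,2),Q
E
python3 - <<'E'
from h import *
np.set_printoptions(precision=4,suppress=True)
for n in("top","side"):
    f=ctrl.grab_frame(n);P=cloud(f); np.save(n+".npy",P)
    print(n,"table z",np.nanmedian(P[200:300,150:200,2]))
    print("riser",rect(P,.052,.068,(.55,.34),.16)[:6])
    print("box",rect(P,.104,.122,(.57,.1),.14)[:6])
    print("lidpan",rect(P,.007,.02,(.465,.32),.055)[:6])
    print("nose",rect(P,.004,.03,(.43,.31),.06)[:6])
    m=rect(P,.04,.2,(.43,.04),.06)
    idx=np.argwhere((P[...,2]>.03)&(np.hypot(P[...,0]-.43,P[...,1]-.04)<.06))
    g=P[idx[:,0],idx[:,1]]
    a=np.radians(30)
    print("latch",len(g)); print(g[::max(1,len(g)//40)])
E
```

```text
top table z -0.0003065254198875156
riser (3352, 548.5, 370.1, 136.3, 220.9, 27.53)
box (657, 573.5, 101.3, 189.2, 83.1, 23.63)
lidpan (451, 458.9, 316.5, 86.8, 66.1, 32.98)
nose (417, 435.0, 313.7, 106.5, 102.8, 41.41)
latch 478
[[0.489  0.0498 0.093 ]
 [0.4811 0.0467 0.1009]
 [0.4745 0.0722 0.0942]
 [0.4721 0.0449 0.0912]
 [0.4698 0.0445 0.0885]
 [0.4675 0.0489 0.0862]
 [0.465  0.0618 0.0895]
 [0.4653 0.0325 0.0778]
 [0.4625 0.0418 0.0866]
 [0.4602 0.054  0.0865]
 [0.4579 0.0663 0.0864]
 [0.4579 0.038  0.0798]
 [0.4554 0.0489 0.0847]
 [0.4534 0.0668 0.0751]
 [0.453  0.0378 0.0783]
 [0.4507 0.0631 0.0818]
 [0.4505 0.0357 0.0795]
 [0.4482 0.0611 0.0836]
 [0.4481 0.0331 0.0786]
 [0.4458 0.0554 0.0794]
 [0.4455 0.0265 0.0823]
 [0.4433 0.0477 0.0774]
 [0.441  0.0677 0.0786]
 [0.4409 0.0399 0.0752]
 [0.4384 0.0642 0.0864]
 [0.4384 0.0346 0.0731]
 [0.4359 0.0594 0.0864]
 [0.4358 0.0306 0.0772]
 [0.4336 0.055  0.0761]
 [0.4331 0.0326 0.0979]
 [0.4312 0.052  0.073 ]
 [0.4307 0.0306 0.0994]
 [0.4284 0.0395 0.0958]
 [0.426  0.0447 0.0976]
 [0.4237 0.0523 0.0991]
 [0.4214 0.0599 0.1009]
 [0.421
[... 719 characters left out ...]
69]
 [0.4458 0.0559 0.0834]
 [0.4866 0.052  0.058 ]
 [0.449  0.0517 0.0848]
 [0.4895 0.0471 0.0613]
 [0.4552 0.0487 0.081 ]
 [0.4222 0.0497 0.1009]
 [0.464  0.0409 0.0871]
 [0.4469 0.0457 0.0831]
 [0.4339 0.0491 0.0792]
 [0.4222 0.043  0.0993]
 [0.4583 0.0375 0.0814]
 [0.4511 0.0373 0.0819]
 [0.4385 0.0415 0.0756]
 [0.4229 0.0446 0.0744]
 [0.4554 0.0299 0.0849]
 [0.4368 0.0368 0.0764]
 [0.4177 0.0432 0.0695]
 [0.4493 0.0263 0.087 ]
 [0.4278 0.026  0.1014]
 [0.4165 0.0397 0.0669]
 [0.4485 0.0235 0.0819]
 [0.4306 0.0207 0.1002]
 [0.423  0.031  0.0715]
 [0.4122 0.0341 0.0659]
 [0.4049 0.0335 0.0678]
 [0.4021 0.0322 0.0671]
 [0.4076 0.0275 0.0683]
 [0.4175 0.0219 0.0678]
 [0.4162 0.018  0.0662]]
```

```bash
cat >> h.py <<'E'
def yaw(a): a=np.radians(a); return np.array([[np.cos(a),-np.sin(a)],[np.sin(a),np.cos(a)]])
BOX=(np.array([.5785,.1029]),23.5); RIS=(np.array([.548,.369]),27.6)
def fitlid(P,x0,zmax=.05,xmax=.0,pan_only=False):
    """silhouette fit of pan+nose in plan; x0=(x,y,yaw deg)"""
    from scipy.optimize import minimize
    m=np.isfinite(P[...,2])&(P[...,2]<zmax)&(P[...,2]>-.02)
    Q=P[m]; Q=Q[np.hypot(*(Q[:,:2]-np.array(x0[:2])).T)<.2]; lab=Q[:,2]>.005
    def box(L,a,b,h): return np.minimum(np.minimum(L[:,0]-a,b-L[:,0]),h-abs(L[:,1]))
    def c(v):
        L=(Q[:,:2]-v[:2]/1000)@yaw(v[2]); L0=(Q[:,:2]-np.array(x0[:2]))@yaw(x0[2])
        s=np.maximum(box(L,-.078,.066,.033),box(L,-.122,-.077,.013))
        w=(L0[:,0]<xmax)&(abs(L0[:,1])<.06)&(L0[:,0]>-.16)
        p=1/(1+np.exp(-s/.001)); return ((p-lab)**2*w).sum()
    v=np.array([x0[0]*1e3,x0[1]*1e3,x0[2]]); 
    r=minimize(c,v,method="Nelder-Mead",options=dict(initial_simplex=v+np.array([[0,0,0],[8,0,0],[0,8,0],[0,0,5]])))
    return r.x,r.fun
def cmd(p,R=None,s=None):
    """numbers for one row reaching TCP world p, rotation R"""
    s=s or ctrl.sense(); T=np.array(s["tool_rot"]); 
    d=T.T@(np.array(p)-s["ee_pos"])/.8
    r=np.zeros(3) if R is None else cv2.Rodrigues(T.T@R)[0].ravel()/(np.pi/4)
    return np.round(np.r_[r,d],4)
def down(a,tilt=0):
    """tool y at world angle a (deg), tool pointing down; tilt deg swings tip towards world dir a-90"""
    y=np.array([np.cos(np.radians(a)),np.sin(np.radians(a)),0]); f=np.array([y[1],-y[0],0]); t=np.radians(tilt)
    z=np.array([0,0,-1])*np.cos(t)+f*np.sin(t); return np.c_[np.cross(y,z),y,z]
E
python3 - <<'E'
from h import *
np.set_printoptions(precision=4,suppress=True)
for n in("top","side"):
    P=np.load(n+".npy"); print(n)
    for y0 in (27,33):
      v,c=fitlid(P,(.518,.357,y0),xmax=-.05); 
      print(v,c,"keeper",v[:2]/1000+yaw(v[2])@[-.115,0],"in riser",(v[:2]/1000-RIS[0])@yaw(RIS[1]))
R=down(v[2]+90); print(R)
for z in (.1,.003): print(cmd([*(v[:2]/1000+yaw(v[2])@[-.112,0]),z],R))
# table edge
P=np.load("top.npy"); i=np.argwhere(abs(P[...,2])<.01); q=P[i[:,0],i[:,1],:2]
for y in (.2,.25,.3): print(y,q[abs(q[:,1]-y)<.004][:,0].min())
E
```

```text
top
[524.6028 359.5324  33.2668] 43.275528617785994 keeper [0.4284 0.2965] in riser [-0.0251  0.0024]
[524.7403 359.3565  33.1532] 43.63301029418461 keeper [0.4285 0.2965] in riser [-0.0251  0.0022]
side
[522.0766 357.2224  32.7473] 56.57682836353671 keeper [0.4254 0.295 ] in riser [-0.0284  0.0016]
[522.3431 356.8087  32.5075] 53.88441769083414 keeper [0.4254 0.295 ] in riser [-0.0284  0.0011]
[[-0.8433 -0.5374  0.    ]
 [-0.5374  0.8433  0.    ]
 [-0.      0.     -1.    ]]
[-0.0001 -0.     -1.0162 -0.4359 -0.2042  0.1735]
[-0.0001 -0.     -1.0162 -0.4359 -0.2042  0.2947]
0.2 0.33289163177508146
0.25 0.30638362590334556
0.3 0.2783266204209662
```

Emit:
arm_command(targets=[[[0,0,-1,-0.436,-0.204,0.19,0.2],[0,0,-1,-0.436,-0.204,0.19,0.2],[0,0,-1,-0.436,-0.204,0.19,0.2],[0,0,-1,-0.436,-0.204,0.19,0.2],[0,0,-1,-0.436,-0.204,0.19,0.2],[0,0,-1,-0.436,-0.204,0.19,0.2],[0,0,-1,-0.436,-0.204,0.19,0.2],[0,0,-1,-0.436,-0.204,0.19,0.2],[0,0,-1,-0.436,-0.204,0.19,0.2],[0,0,-1,-0.436,-0.204,0.19,0.2],[0,0,-1,-0.436,-0.204,0.19,0.2],[0,0,-1,-0.436,-0.204,0.19,0.2],[0,0,-1,-0.436,-0.204,0.19,0.2],[0,0,-1,-0.436,-0.204,0.19,0.2],[0,0,-1,-0.436,-0.204,0.23,0.2],[0,0,-1,-0.436,-0.204,0.23,0.2],[0,0,-1,-0.436,-0.204,0.23,0.2]]], squeeze=20)

```text
time: 3.42
ee_pos: [0.4267, 0.2974, 0.0548]
tool_rot: [[-0.849, -0.528, -0.002], [-0.528, 0.849, -0.001], [0.002, 0.001, -1.0]]
contact_force: [1.1, 0.2, -0.3]
opening: 0.053
grasp_force: 0.0
```

```bash
python3 - <<'E'
from h import *
f=ctrl.grab_frame("side")
cv2.imwrite("pics/s1.png",cv2.resize(f["pixels"][110:260,150:350,::-1],None,fx=3,fy=3,interpolation=cv2.INTER_CUBIC))
s=ctrl.sense(); print(s["ee_pos"],s["tool_rot"],s["opening"])
print(cmd([.4295,.297,.003],down(90+32.8)))
E
```

```text
[0.42744064 0.29749775 0.05558886] [[-8.49334834e-01 -5.27854449e-01 -1.43437358e-04]
 [-5.27854455e-01  8.49334842e-01  7.96981986e-06]
 [ 1.17619441e-04  8.24830939e-05 -9.99999990e-01]] 0.05309437566640782
[ 0.0001 -0.0001 -0.0209 -0.0019 -0.0019  0.0657]
```

View pics/s1.png

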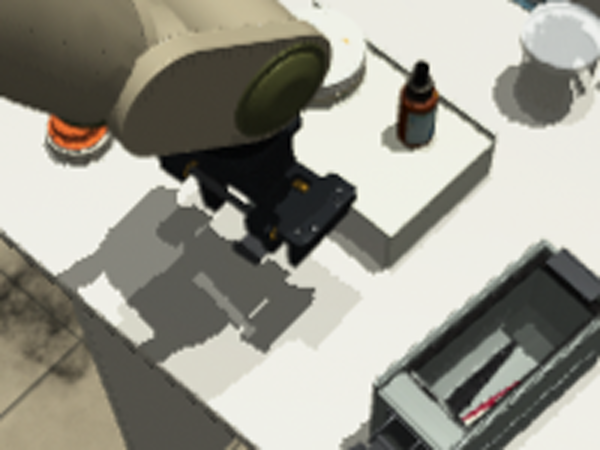

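The gripper hangs over the nose in front of the riser, clear of everything. Going down and closing.

Emit:
arm_command(targets=[[[0,0,0,-0.002,-0.002,0.04,0.2],[0,0,0,-0.002,-0.002,0.064,0.2],[0,0,0,-0.002,-0.002,0.064,0.2],[0,0,0,-0.002,-0.002,0.064,-0.6],[0,0,0,-0.002,-0.002,0.064,-0.6],[0,0,0,-0.002,-0.002,0.064,-0.6],[0,0,0,-0.002,-0.002,0.064,-0.6],[0,0,0,-0.002,-0.002,0.064,-0.6],[0,0,0,-0.002,-0.002,0.064,-0.6]]], squeeze=25)

```text
time: 4.22
ee_pos: [0.4306, 0.2966, 0.0047]
tool_rot: [[-0.85, -0.527, 0.002], [-0.527, 0.85, 0.001], [-0.002, -0.0, -1.0]]
contact_force: [-1.7, 1.0, 7.6]
opening: 0.0254
grasp_force: 24.9
```

Emit:
arm_command(targets=[[[0,0,0,0.017,0.001,0,-0.6],[0,0,0,0.034,0.002,0,-0.6],[0,0,0,0.051,0.004,0,-0.6],[0,0,0,0.068,0.005,0,-0.6],[0,0,0,0.085,0.006,0,-0.6],[0,0,0,0.102,0.007,0,-0.6],[0,0,0,0.119,0.009,0,-0.6],[0,0,0,0.136,0.01,0,-0.6],[0,0,0,0.153,0.011,0,-0.6],[0,0,0,0.168,0.012,0,-0.6],[0,0,0,0.168,0.012,0,-0.6],[0,0,0,0.168,0.012,0,-0.6],[0,0,0,0.168,0.012,0,0.2],[0,0,0,0.168,0.012,0,0.2],[0,0,0,0.168,0.012,0,0.2],[0,0,0,0.168,0.012,-0.05,0.2],[0,0,0,0.168,0.012,-0.1,0.2],[0,0,0,0.168,0.012,-0.15,0.2],[0,0,0,0.3,0.012,-0.2,0.2],[0,0,0,0.3,0.012,-0.2,0.2]]])

```text
time: 5.88
ee_pos: [0.2452, 0.1926, 0.1546]
tool_rot: [[-0.85, -0.527, 0.004], [-0.527, 0.85, 0.001], [-0.004, -0.001, -1.0]]
contact_force: [-0.6, -1.1, 0.9]
opening: 0.0526
grasp_force: 0.0
```

```bash
cat > m.py <<'E'
from h import *
import sys
np.set_printoptions(precision=4,suppress=True)
s=ctrl.sense(); print(s["time"],s["ee_pos"],s["opening"])
for n in("top","side"):
    f=ctrl.grab_frame(n); save(f,n+"1.png"); P=cloud(f); np.save(n+".npy",P)
    for L,z in(("lid_handle",.039),("keeper_groove",.01)):
        for q in ctrl.pinpoint(L,f)[:1]: print(n,L,q["score"],atz(f,px(q["at"]),z))
    v,c=fitlid(P,(.403,.292,32.5),xmax=.08); print(n,v,c,"riser",(v[:2]/1000-RIS[0])@yaw(RIS[1]))
    q=P[(P[...,2]>.033)&(P[...,2]<.06)]; q=q[np.hypot(q[:,0]-.395,q[:,1]-.287)<.05]; print("bar pts",len(q),q.mean(0), cv2.minAreaRect((q[:,:2]*1000).astype(np.float32)))
E
python3 m.py
```

```text
5.8833 [0.2452 0.1926 0.1546] 0.05258562907286426
top lid_handle 0.56 [[0.4013 0.2909 0.039 ]]
top keeper_groove 0.86 [[0.3089 0.2282 0.01  ]]
top [405.6166 294.5517  33.2534] 90.05292843647757 riser [-0.1607 -0.    ]
bar pts 67 [0.3971 0.2885 0.0414] ((396.94781494140625, 288.7355651855469), (44.532073974609375, 9.769829750061035), 32.52153396606445)
side lid_handle 0.95 [[0.3944 0.2884 0.039 ]]
side keeper_groove 0.77 [[0.3063 0.2304 0.01  ]]
side [403.4246 292.2807  33.1631] 116.12487689427633 riser [-0.1637 -0.001 ]
bar pts 61 [0.3934 0.2841 0.0419] ((394.93353271484375, 285.27313232421875), (45.931976318359375, 9.13231372833252), 31.54877281188965)
```

```bash
python3 - <<'E'
from h import *
R=down(90+32.6)
for z in (.1,.02): print(cmd([.3962,.287,z],R))
E
```

```text
[ 0.000e+00  1.000e-04 -1.860e-02 -2.221e-01  9.000e-04  6.610e-02]
[ 0.000e+00  1.000e-04 -1.860e-02 -2.221e-01  9.000e-04  1.661e-01]
```

Emit:
arm_command(targets=[[[0,0,-0.019,-0.222,0.001,0.0,0.2],[0,0,-0.019,-0.222,0.001,0.0,0.2],[0,0,-0.019,-0.222,0.001,0.0,0.2],[0,0,-0.019,-0.222,0.001,0.06,0.2],[0,0,-0.019,-0.222,0.001,0.1,0.2],[0,0,-0.019,-0.222,0.001,0.13,0.2],[0,0,-0.019,-0.222,0.001,0.155,0.2],[0,0,-0.019,-0.222,0.001,0.166,0.2],[0,0,-0.019,-0.222,0.001,0.166,0.2],[0,0,-0.019,-0.222,0.001,0.166,-1],[0,0,-0.019,-0.222,0.001,0.166,-1],[0,0,-0.019,-0.222,0.001,0.166,-1],[0,0,-0.019,-0.222,0.001,0.166,-1],[0,0,-0.019,-0.222,0.001,0.166,-1],[0,0,-0.019,-0.222,0.001,0.166,-1],[0,0,-0.019,-0.222,0.001,0.166,-1],[0,0,-0.019,-0.222,0.001,0.166,-1]]], squeeze=50)

```text
time: 7.6
ee_pos: [0.3952, 0.287, 0.0208]
tool_rot: [[-0.842, -0.539, 0.0], [-0.539, 0.842, 0.001], [-0.001, 0.0, -1.0]]
contact_force: [-1.7, 0.8, 6.5]
opening: 0.0079
grasp_force: 48.9
```

```bash
python3 - <<'E'
from h import *
print(cmd([.5492,.0901,.165],down(90+23.5)))
E
```

```text
[ 0.0004  0.0009  0.2028 -0.0295 -0.311  -0.1803]
```

Emit:
arm_command(targets=[[[0,0,0,0,0,-0.02,-1],[0,0,0,0,0,-0.05,-1],[0,0,0,0,0,-0.09,-1],[0,0,0,0,0,-0.13,-1],[0,0,0,0,0,-0.16,-1],[0,0,0,0,0,-0.18,-1],[0,0,0.03,-0.004,-0.03,-0.18,-1],[0,0,0.06,-0.008,-0.07,-0.18,-1],[0,0,0.09,-0.012,-0.11,-0.18,-1],[0,0,0.12,-0.016,-0.15,-0.18,-1],[0,0,0.15,-0.02,-0.19,-0.18,-1],[0,0,0.17,-0.023,-0.23,-0.18,-1],[0,0,0.19,-0.026,-0.27,-0.18,-1],[0,0,0.203,-0.03,-0.295,-0.18,-1],[0,0,0.203,-0.03,-0.311,-0.18,-1],[0,0,0.203,-0.03,-0.311,-0.18,-1],[0,0,0.203,-0.03,-0.311,-0.18,-1],[0,0,0.203,-0.03,-0.311,-0.18,-1]]])

```text
time: 9.1
ee_pos: [0.5486, 0.0911, 0.164]
tool_rot: [[-0.917, -0.4, -0.001], [-0.4, 0.917, 0.0], [0.001, 0.001, -1.0]]
contact_force: [0.3, 0.3, -3.0]
opening: 0.0077
grasp_force: 50.1
```

```bash
python3 - <<'E'
from h import *
np.set_printoptions(precision=4,suppress=True)
s=ctrl.sense(); print(s["time"],s["ee_pos"],s["tool_rot"],s["opening"],s["contact_force"],s["torque"])
V=[]
for n in("top","side"):
    f=ctrl.grab_frame(n); P=cloud(f); np.save(n+".npy",P)
    V.append(cv2.resize(f["pixels"][100:290,200:400,::-1],None,fx=2,fy=3))
    for L,z in(("lid_handle",.184),("keeper_groove",.155),("box_lid",.145)):
        for q in ctrl.pinpoint(L,f)[:1]: print(n,L,q["score"],((atz(f,px(q["at"]),z)[0,:2]-BOX[0])@yaw(BOX[1])))
    q=P[(P[...,2]>.137)&(P[...,2]<.168)]; q=(q[:,:2]-BOX[0])@yaw(BOX[1]); q=q[(abs(q[:,1])<.05)&(q[:,0]<-.06)&(q[:,0]>-.17)]
    print(n,len(q),q.min(0),q.max(0)); k=q[q[:,0]<-.105]; print("nose mid y",k[:,1].mean(),k[:,1].min(),k[:,1].max(),"slope",np.polyfit(k[:,0],k[:,1],1))
cv2.imwrite("pics/hover.png",np.hstack(V))
E
```

```text
9.1 [0.5486 0.0911 0.164 ] [[-0.9167 -0.3997 -0.0013]
 [-0.3997  0.9167  0.0004]
 [ 0.0011  0.0009 -1.    ]] 0.007664259829618696 [ 0.2803  0.3111 -3.0319] [ 0.0785  0.0259 -0.0019]
top lid_handle 0.65 [-0.0253 -0.0055]
top keeper_groove 0.48 [-0.0949  0.3999]
top box_lid 0.59 [-0.0135  0.0041]
top 155 [-0.09  -0.034] [-0.06   0.004]<stdin>:11: RuntimeWarning: Mean of empty slice.
  ret = ret.dtype.type(ret / rcount)
Traceback (most recent call last):
ValueError: zero-size array to reduction operation minimum which has no identity
```

```bash
python3 - <<'E'
from h import *
np.set_printoptions(precision=4,suppress=True)
V=[]
for n in("top","side"):
    f=ctrl.grab_frame(n); P=cloud(f); np.save(n+".npy",P)
    V.append(cv2.resize(f["pixels"][120:300,200:400,::-1],None,fx=2,fy=3))
    if n=="side":
        for L,z in(("lid_handle",.184),("keeper_groove",.155),("box_lid",.145)):
            for q in ctrl.pinpoint(L,f)[:1]: print(n,L,q["score"],((atz(f,px(q["at"]),z)[0,:2]-BOX[0])@yaw(BOX[1])))
    q=P[(P[...,2]>.137)&(P[...,2]<.168)]; q[:,:2]=(q[:,:2]-BOX[0])@yaw(BOX[1]); q=q[(abs(q[:,1])<.05)&(q[:,0]<-.04)&(q[:,0]>-.17)]
    for x in np.arange(-.17,-.04,.008):
        k=q[abs(q[:,0]-x)<.004]
        if len(k): print(n,round(x,3),len(k),k[:,1].min(),k[:,1].max(),np.median(k[:,2]))
cv2.imwrite("pics/hover.png",np.hstack(V))
E
```

```text
top -0.09 7 -0.03284847538995684 -0.024826478099210833 0.1554528194528656
top -0.082 33 -0.03259494926920629 -0.005670061669698472 0.15565039543668424
top -0.074 58 -0.03440166612832981 0.003940107958740765 0.15610528934247142
top -0.066 53 -0.03366456564355154 0.001849876883858622 0.1554292822068306
top -0.058 20 -0.02673913424520224 -0.009140850628070943 0.1556695250686158
side lid_handle 0.86 [-0.0284  0.0021]
side keeper_groove 0.86 [-0.1421 -0.0053]
side box_lid 0.74 [-0.0214  0.001 ]
side -0.146 33 -0.014952267577782665 0.010370471001895459 0.1584079327693636
side -0.138 31 -0.015385545245013628 0.01155459559454673 0.15225486531026688
side -0.13 41 -0.014587524091766682 0.010227145806162748 0.15160595205571992
side -0.122 44 -0.014342377906187611 0.010742531733666348 0.15138688859485477
side -0.114 46 -0.015519019678536574 0.011786147518397367 0.15094738147494935
side -0.106 44 -0.014670813255808343 0.010071341200733728 0.15148315106748456
side -0.098 127 -0.03521058395015818 0.029930576073354805 0.15516244298818216
side -0.09 108 -0.03521472398830419 0.031337203625960715 0.15676105863017442
side -0.082 109 -0.03496824767351274 0.03132559670581809 0.1564249015926289
side -0.074 103 -0.03472547629174214 0.030019709093087613 0.15686632047448934
side -0.066 109 -0.034427658478757645 0.030698694733272323 0.1568765468074823
side -0.058 112 -0.034522436333123074 0.029981127320672533 0.15719772227507112
side -0.05 91 -0.03434937228146989 0.030584095142962498 0.15721148334840007
side -0.042 71 -0.03413976974619776 0.030741022370141806 0.15670486928251637
```

View pics/hover.png

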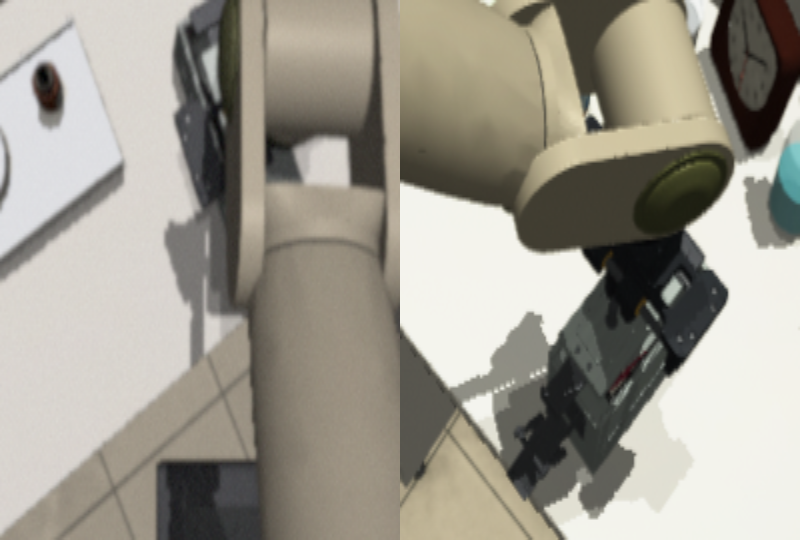

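Side view: the lid hovers aligned over the open box, about 1.2 mm to the box's -y, and the loop lies outward. Lowering with a small correction.

Emit:
arm_command(targets=[[[0,0,0.009,0,0.0015,0.01,-1],[0,0,0.009,0,0.0015,0.02,-1],[0,0,0.009,0,0.0015,0.03,-1],[0,0,0.009,0,0.0015,0.036,-1],[0,0,0.009,0,0.0015,0.042,-1],[0,0,0.009,0,0.0015,0.047,-1],[0,0,0.009,0,0.0015,0.052,-1],[0,0,0.009,0,0.0015,0.052,-1],[0,0,0.009,0,0.0015,0.052,-1]]])

```text
time: 10.3
ee_pos: [0.5492, 0.0913, 0.1226]
tool_rot: [[-0.92, -0.392, -0.0], [-0.392, 0.92, 0.0], [0.0, 0.0, -1.0]]
contact_force: [-0.2, -0.3, -3.8]
opening: 0.0079
grasp_force: 50.1
```

```bash
cat > look.py <<'E'
from h import *
import sys
np.set_printoptions(precision=4,suppress=True)
s=ctrl.sense(); p=np.array(s["ee_pos"]); print(s["time"],p,"tcp box",(p[:2]-BOX[0])@yaw(BOX[1]),s["opening"],s["contact_force"],s["torque"])
f=ctrl.grab_frame("side"); P=cloud(f); np.save("side.npy",P)
z0=float(sys.argv[1])
q=P[(P[...,2]>z0-.005)&(P[...,2]<z0+.024)]; q[:,:2]=(q[:,:2]-BOX[0])@yaw(BOX[1]); q=q[(abs(q[:,1])<.05)&(q[:,0]<-.04)&(q[:,0]>-.17)]
for x in np.arange(-.17,-.04,.008):
    k=q[abs(q[:,0]-x)<.004]
    if len(k): print(round(x,3),len(k),k[:,1].min(),k[:,1].max(),np.median(k[:,2]))
for L,z in(("lid_handle",z0+.039),("keeper_groove",z0+.01),("loop_bar",.1)):
    for q in ctrl.pinpoint(L,f)[:1]: print(L,q["score"],((atz(f,px(q["at"]),z)[0,:2]-BOX[0])@yaw(BOX[1])))
E
python3 look.py .101
```

```text
10.3 [0.5492 0.0913 0.1226] tcp box [-0.0316  0.001 ] 0.007904165621674673 [-0.2036 -0.2551 -3.7996] [ 0.0945  0.0026 -0.0192]
-0.17 29 -0.022481935300329624 0.021457605106527403 0.09959491384966279
-0.162 31 -0.022961560477941803 0.021433134033776672 0.09933142199366862
-0.146 31 -0.01387776207830043 0.011876089303128771 0.11704701999941336
-0.138 29 -0.013648592752865032 0.01096351383301034 0.11123146825573671
-0.13 40 -0.01497754907384094 0.01073368143379561 0.10975292189090946
-0.122 48 -0.01431363631613707 0.012112569465490676 0.10933193815172942
-0.114 44 -0.014530714007554233 0.012152732049219501 0.10943456575259797
-0.106 56 -0.03908369119386035 0.034479427901699465 0.10831576445377822
-0.098 187 -0.042016050403895784 0.04070799392233803 0.11141004934357879
-0.09 130 -0.0425427211535172 0.03949160708362645 0.11434174657230062
-0.082 134 -0.04207981260931239 0.04043034491958668 0.11469244845027676
-0.074 128 -0.0418317108625126 0.0393086431169559 0.11502321330127713
-0.066 127 -0.04222371442368642 0.04024388816603267 0.11469951397721412
-0.058 133 -0.042400425020849127 0.038866371380779086 0.11513389898339499
-0.05 115 -0.04211079608280624 0.04048459115547726 0.1148503822399699
-0.042 80 -0.042127396144431485 0.03852754283919149 0.11513838453953928
lid_handle 0.8 [-0.0254  0.0019]
keeper_groove 0.84 [-0.1354 -0.005 ]
loop_bar 0.38 [-0.1621  0.0065]
```

Emit:
arm_command(targets=[[[0,0,0,0,0,0.0012,-1],[0,0,0,0,0,0.0025,-1],[0,0,0,0,0,0.0025,-1],[0,0,0,0,0,0.0025,-1]]])

```text
time: 10.83
ee_pos: [0.5493, 0.0912, 0.1209]
tool_rot: [[-0.92, -0.392, 0.001], [-0.392, 0.92, -0.0], [-0.0, -0.0, -1.0]]
contact_force: [0.6, -0.9, -2.4]
opening: 0.0079
grasp_force: 49.9
```

Emit:
arm_command(targets=[[[0,0,0,-0.005,0,0.0003,-1],[0,0,0,-0.01,0,0.0003,-1],[0,0,0,-0.015,0,0.0003,-1],[0,0,0,-0.019,0,0.0003,-1],[0,0,0,-0.022,0,0.0003,-1],[0,0,0,-0.025,0,0.0003,-1],[0,0,0,-0.025,0,0.0003,-1],[0,0,0,-0.025,0,0.0003,-1]]])

```text
time: 11.5
ee_pos: [0.5681, 0.0994, 0.1208]
tool_rot: [[-0.92, -0.392, 0.001], [-0.392, 0.92, 0.0], [-0.001, -0.0, -1.0]]
contact_force: [-1.6, -0.3, 4.4]
opening: 0.0078
grasp_force: 49.1
```

```bash
python3 look.py .1
```

```text
11.5 [0.5681 0.0994 0.1208] tcp box [-0.0109  0.0009] 0.007781667320435179 [-1.5857 -0.2985  4.4491] [ 0.0973  0.2546 -0.055 ]
-0.17 30 -0.023129779850825514 0.02146222929479816 0.09976299210796291
-0.162 36 -0.023057637508328566 0.02151565369177795 0.09940102684614444
-0.154 1 -0.01792301902372044 -0.01792301902372044 0.0956814634028329
-0.13 2 -0.013413480749932163 0.012213275501602453 0.09737341925257031
-0.122 51 -0.01459961606850166 0.01417100289069456 0.11466602265446069
-0.114 34 -0.015042374075647513 0.012038490042918433 0.10723709029862427
-0.106 57 -0.04124731352396682 0.038245957487442805 0.10684300974691774
-0.098 146 -0.041625817661861575 0.040271424668796005 0.10298403822928837
-0.09 134 -0.04202551909025883 0.041080728805535004 0.10529959220519963
-0.082 157 -0.04173147718746619 0.03979807429279642 0.10648783799279538
-0.074 136 -0.04184500182223689 0.039352334637862044 0.11265101905601876
-0.066 131 -0.04223366577810733 0.040148816165584855 0.11283937236029251
-0.058 128 -0.04197433436594652 0.04000644975663643 0.11349375613084517
-0.05 122 -0.04234950366658176 0.040022101817978675 0.11347626785168319
-0.042 94 -0.04216476445071433 0.0382992850028128 0.113438944760127
lid_handle 0.78 [-0.0044  0.0002]
keeper_groove 0.88 [-0.1145  0.0042]
loop_bar 0.48 [-0.1617  0.0002]
```

Emit:
arm_command(targets=[[[0,0,0,-0.025,0,0,0],[0,0,0,0,0,0,0.0],[0,0,0,0,0,0,0],[0,0,0,0,0,0,0],[0,0,0,0,0,-0.04,0],[0,0,0,0,0,-0.08,0.5],[0,0,0,0.04,0,-0.1,0.5],[0,0,0,0.08,0,-0.1,0.5],[0,0,0,0.12,0,-0.1,0.5],[0,0,0,0.16,0,-0.1,0.5],[0,0,0,0.16,0,-0.1,0.5],[0,0,0,0.16,0,-0.1,0.5]]])

```text
time: 12.7
ee_pos: [0.4495, 0.0487, 0.201]
tool_rot: [[-0.92, -0.391, 0.001], [-0.391, 0.92, -0.0], [-0.001, -0.0, -1.0]]
contact_force: [-0.1, 0.5, 0.6]
opening: 0.066
grasp_force: 0.0
```

That first row held a stray -0.025 in x, an unintended 20 mm push toward the catch while the fingers were opening. I check where the lid is now.

```bash
python3 look.py .1; python3 - <<'E'
from h import *
np.set_printoptions(precision=4,suppress=True)
f=ctrl.grab_frame("side"); P=cloud(f)
cv2.imwrite("pics/s5.png",cv2.resize(f["pixels"][170:300,220:380,::-1],None,fx=4,fy=4,interpolation=cv2.INTER_CUBIC))
q=P[(P[...,2]>.085)&(P[...,2]<.105)]; q[:,:2]=(q[:,:2]-BOX[0])@yaw(BOX[1]); q=q[(abs(q[:,1])<.04)&(q[:,0]<-.15)&(q[:,0]>-.19)]
print("bar",len(q),q.mean(0),np.percentile(q,[5,50,95],axis=0))
q=P[(P[...,2]>.12)&(P[...,2]<.15)]; q[:,:2]=(q[:,:2]-BOX[0])@yaw(BOX[1]); q=q[(abs(q[:,1])<.02)&(q[:,0]<.03)&(q[:,0]>-.05)]
print("handle",len(q),q.mean(0),np.percentile(q,[2,50,98],axis=0))
E
```

```text
12.7 [0.4495 0.0487 0.201 ] tcp box [-0.1399  0.0017] 0.06603540356801622 [-0.0818  0.4941  0.5879] [0.0891 0.0264 0.0119]
-0.17 37 -0.023558531102827178 0.02139450581507364 0.10003040313057976
-0.162 29 -0.023922353933017993 0.02143650069786398 0.09956800115772069
-0.13 2 -0.015070315263328556 0.012214010583838796 0.0977471125266447
-0.122 14 0.005613027498524081 0.0145506047380931 0.11344269066162593
-0.106 5 0.010017279910607978 0.03153674867111811 0.09989878930214369
-0.098 4 0.022319056080513808 0.03906390532752611 0.09714108878763711
-0.042 5 0.005467711479569391 0.011995128643665557 0.11537325953607791
lid_handle 0.9 [-0.0053  0.0003]
loop_bar 0.65 [-0.1646  0.0008]
bar 84 [-0.1643 -0.0016  0.0982] [[-0.169  -0.0225  0.0905]
 [-0.1656 -0.0025  0.0987]
 [-0.1542  0.0202  0.1032]]
handle 106 [-0.014  -0.0015  0.1399] [[-0.0328 -0.0056  0.1223]
 [-0.0166 -0.002   0.1426]
 [ 0.0092  0.0043  0.1465]]
```

View pics/s5.png

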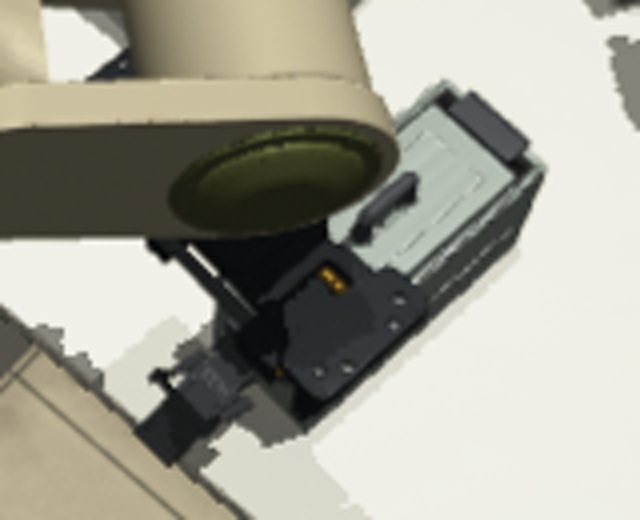

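The lid is home in the rim with its tongue under the catch, and the handle sits at about (385,205). The loop's bar ends show at about (160,378) and (240,410). I pinch the bar.

Emit:
arm_command(targets=[[[0,0,0,0.031,-0.002,0.04,0.5],[0,0,0,0.031,-0.002,0.08,0.5],[0,0,0,0.031,-0.002,0.12,0.5],[0,0,0,0.031,-0.002,0.145,0.5],[0,0,0,0.031,-0.002,0.145,0.5],[0,0,0,0.031,-0.002,0.145,-0.2],[0,0,0,0.031,-0.002,0.145,-0.2],[0,0,0,0.031,-0.002,0.145,-0.2],[0,0,0,0.031,-0.002,0.145,-0.2],[0,0,0,0.031,-0.002,0.145,-0.2],[0,0,0,0.031,-0.002,0.145,-0.2]]], squeeze=15)

```text
time: 13.87
ee_pos: [0.4276, 0.0381, 0.085]
tool_rot: [[-0.92, -0.392, 0.001], [-0.392, 0.92, 0.001], [-0.001, 0.0, -1.0]]
contact_force: [-1.7, 5.5, 1.0]
opening: 0.0457
grasp_force: 15.0
```

```bash
python3 look.py .1
```

```text
13.8667 [0.4276 0.0381 0.085 ] tcp box [-0.1642  0.0008] 0.045705065060111814 [-1.7422  5.5003  0.9969] [ 0.7821  0.1139 -0.1267]
-0.17 1 -0.009412932632703716 -0.009412932632703716 0.09694917532696823
-0.106 4 -0.038310984409545126 -0.027658499215624008 0.09897979908240839
-0.098 39 -0.04199982193773691 -0.023156994569643086 0.10211837690611592
-0.09 28 -0.042366887146260766 -0.024026059761138346 0.10207169108167247
-0.082 39 -0.04210851029052864 -0.019903113397150167 0.10663805234269597
-0.074 59 -0.04225971883768178 -0.005283160089049079 0.11248956345162275
-0.066 86 -0.04201870585296888 0.014702549553590528 0.11305344030938752
-0.058 98 -0.042208215828432025 0.02677684527730394 0.11333784040358891
-0.05 118 -0.04230541277639471 0.03843676955860472 0.11327134223380136
-0.042 89 -0.04229387024985399 0.03869593369441841 0.11351223192749083
lid_handle 0.67 [-0.0137 -0.0033]
```

Emit:
arm_command(targets=[[[0,0,0,0,0.001,-0.0125,-0.2],[0,0,0,-0.003,0.001,-0.022,-0.2],[0,0,0,-0.006,0.001,-0.031,-0.2],[0,0,0,-0.01,0.001,-0.036,-0.2],[0,0,0,-0.015,0.001,-0.041,-0.2],[0,0,0,-0.023,0.001,-0.0425,-0.2],[0,0,0,-0.031,0.001,-0.0425,-0.2],[0,0,0,-0.039,0.001,-0.042,-0.2],[0,0,0,-0.0475,0.001,-0.041,-0.2],[0,0,0,-0.055,0.001,-0.041,-0.2],[0,0,0,-0.063,0.001,-0.04,-0.2],[0,0,0,-0.063,0.001,-0.04,-0.2],[0,0,0,-0.063,0.001,-0.04,-0.2]]])

```text
time: 15.15
ee_pos: [0.474, 0.0586, 0.1162]
tool_rot: [[-0.92, -0.392, 0.0], [-0.392, 0.92, 0.001], [-0.0, 0.0, -1.0]]
contact_force: [-2.9, 3.4, -0.9]
opening: 0.0455
grasp_force: 15.0
```

```bash
python3 - <<'E'
from h import *
np.set_printoptions(precision=4,suppress=True)
f=ctrl.grab_frame("side"); P=cloud(f)
cv2.imwrite("pics/s6.png",cv2.resize(f["pixels"][170:300,220:380,::-1],None,fx=4,fy=4,interpolation=cv2.INTER_CUBIC))
s=ctrl.sense();p=np.array(s["ee_pos"]); print((p[:2]-BOX[0])@yaw(BOX[1]),p[2],s["contact_force"])
for L,z in(("loop_bar",.128),("keeper_groove",.11)):
    for q in ctrl.pinpoint(L,f)[:1]: print(L,q["score"],((atz(f,px(q["at"]),z)[0,:2]-BOX[0])@yaw(BOX[1])))
P[...,:2]=(P[...,:2]-BOX[0])@yaw(BOX[1]); m=(abs(P[...,1])<.025)&(P[...,0]<-.1)&(P[...,0]>-.2)&(P[...,2]>.04)&(P[...,2]<.14)
q=P[m]
for x in np.arange(-.2,-.1,.006):
    k=q[abs(q[:,0]-x)<.003]
    if len(k): print(round(x,3),len(k),k[:,1].min(),k[:,1].max(),np.percentile(k[:,2],[5,50,95]))
E
```

```text
[-0.1136  0.001 ] 0.11634995031394176 [-3.118   3.9057 -1.8812]
loop_bar 0.39 [-0.1145  0.0061]
keeper_groove 0.89 [-0.1122 -0.0005]
-0.17 3 -0.015067190531697945 -0.010470180528739569 [0.1351 0.1357 0.1359]
-0.164 25 -0.014988592483979182 0.014309942223986993 [0.1307 0.1336 0.1377]
-0.158 28 -0.015237646539754011 0.01306762990558566 [0.1255 0.1285 0.1312]
-0.152 25 -0.014540345293490818 0.013943053593743803 [0.1174 0.1235 0.1258]
-0.146 37 -0.02187772430150709 0.02014107678677603 [0.0958 0.1151 0.1204]
-0.14 47 -0.022860104525151102 0.02127442625404005 [0.0989 0.1072 0.1129]
-0.134 45 -0.022996647413787978 0.021617806785232757 [0.1022 0.106  0.1127]
-0.128 42 -0.022303855423584727 0.021425807373148864 [0.0958 0.1016 0.1167]
-0.122 66 -0.010939124231852525 0.023796848662699856 [0.0904 0.1108 0.1251]
-0.116 4 -0.0031156487873855794 0.023289502794066642 [0.0863 0.0894 0.1319]
-0.11 2 0.021823422028557297 0.022609089474983787 [0.12   0.1263 0.1327]
-0.104 10 -0.02474647747779136 0.022339887299266538 [0.0664 0.1075 0.1114]
```

View pics/s6.png

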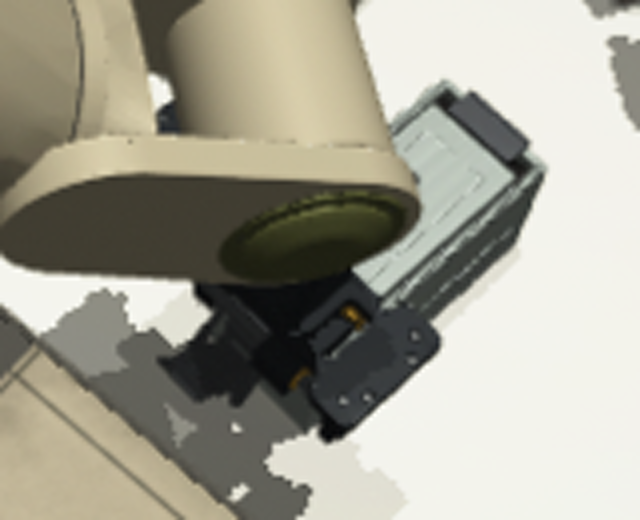

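The lever has swung up (tip about (175,365)) and the bar stands above the nose. Lowering it behind the lip.

Emit:
arm_command(targets=[[[0,0,0,-0.002,0.001,0.005,-0.2],[0,0,0,-0.002,0.001,0.01,-0.2],[0,0,0,-0.002,0.001,0.014,-0.2],[0,0,0,-0.002,0.001,0.018,-0.2],[0,0,0,-0.002,0.001,0.02,-0.2],[0,0,0,-0.002,0.001,0.02,-0.2],[0,0,0,-0.002,0.001,0.02,-0.2]]])

```text
time: 15.88
ee_pos: [0.4758, 0.0594, 0.1007]
tool_rot: [[-0.92, -0.392, 0.003], [-0.392, 0.92, -0.0], [-0.002, -0.001, -1.0]]
contact_force: [4.2, 3.9, 2.4]
opening: 0.0459
grasp_force: 15.2
```

```bash
cat > lev.py <<'E'
from h import *
np.set_printoptions(precision=4,suppress=True)
f=ctrl.grab_frame("side"); P=cloud(f)
s=ctrl.sense();p=np.array(s["ee_pos"]); print(s["time"],(p[:2]-BOX[0])@yaw(BOX[1]),p[2],s["contact_force"])
for L,z in(("loop_bar",.11),("keeper_groove",.11)):
    for q in ctrl.pinpoint(L,f)[:1]: print(L,q["score"],((atz(f,px(q["at"]),z)[0,:2]-BOX[0])@yaw(BOX[1])))
P[...,:2]=(P[...,:2]-BOX[0])@yaw(BOX[1]); m=(abs(P[...,1])<.025)&(P[...,0]<-.1)&(P[...,0]>-.2)&(P[...,2]>.01)&(P[...,2]<.145)
q=P[m]
for x in np.arange(-.2,-.1,.006):
    k=q[abs(q[:,0]-x)<.003]
    if len(k): print(round(x,3),len(k),k[:,1].min(),k[:,1].max(),np.percentile(k[:,2],[5,50,95]))
E
python3 lev.py
```

```text
15.9333 [-0.1116  0.0011] 0.10067058046634489 [3.581  3.1312 2.5936]
loop_bar 0.54 [-0.105  -0.0009]
keeper_groove 0.74 [-0.1182 -0.0042]
-0.194 18 -0.01385312088541384 0.01183964977279745 [0.1018 0.1053 0.108 ]
-0.188 29 -0.014976791115935355 0.013922343617922758 [0.1011 0.1033 0.1067]
-0.182 37 -0.015548091417831034 0.013999309943459947 [0.0986 0.1006 0.1027]
-0.176 35 -0.014529491853271806 0.014737402702768982 [0.097  0.0996 0.1015]
-0.17 35 -0.01493818001229462 0.01293231239699927 [0.0964 0.0992 0.1018]
-0.164 36 -0.01523759601680742 0.0145467544339245 [0.0945 0.0977 0.1011]
-0.158 33 -0.01488438531520449 0.01372595776822517 [0.0939 0.0968 0.1001]
-0.152 33 -0.014598115127324084 0.01431950008392811 [0.0927 0.0957 0.0982]
-0.146 45 -0.021566730738690018 0.01973439796683666 [0.085  0.0942 0.0969]
-0.14 58 -0.022913233603848518 0.021999534756188707 [0.0865 0.0923 0.0958]
-0.134 51 -0.02268627642244236 0.02209096395471415 [0.0889 0.0934 0.0994]
-0.128 50 -0.020261254398358502 0.02253790861549988 [0.0891 0.0932 0.1035]
-0.122 64 -0.011629104117083528 0.024777351262834656 [0.0899 0.1052 0.1179]
-0.116 2 0.00045110942851762226 0.0033701842462180065 [0.0881 0.0887 0.0892]
-0.11 10 -0.00942862764610438 0.02236288030646989 [0.1057 0.1076 0.1169]
-0.104 11 -0.02412198035192408 0.024602204662945354 [0.0124 0.0166 0.0917]
```

Emit:
arm_command(targets=[[[0,0,0,0,0,0.001,-0.2],[0,0,0,0,0,0.001,-0.2],[0,0,0,0,0,0.001,0.2],[0,0,0,0,0,0.001,0.2],[0,0,0,0,0,0.001,0.2],[0,0,0,0,0,-0.02,0.2],[0,0,0,0,0,-0.06,0.2],[0,0,0,0,0,-0.1,0.2],[0,0,0,0,0,-0.1,-1],[0,0,0,0.12,0,-0.1,-1],[0,0,0,0.12,0,-0.1,-1],[0,0,0,0.12,0,-0.1,-1],[0,0,0,0.12,0,-0.1,-1],[0,0,0,0.12,0,-0.1,-1]]])

```text
time: 17.2
ee_pos: [0.3866, 0.0217, 0.1803]
tool_rot: [[-0.92, -0.391, 0.0], [-0.391, 0.92, -0.0], [-0.0, -0.0, -1.0]]
contact_force: [0.7, 0.1, 0.2]
opening: 0.0146
grasp_force: 0.0
```

```bash
python3 lev.py; python3 - <<'E'
from h import *
np.set_printoptions(precision=4,suppress=True)
V=[]
for n,sl in(("top",np.s_[130:270,260:400]),("side",np.s_[190:330,220:360])):
    f=ctrl.grab_frame(n); V.append(cv2.resize(f["pixels"][sl][:,:,::-1],(400,400),interpolation=cv2.INTER_CUBIC))
cv2.imwrite("pics/s7.png",np.hstack(V))
E
```

```text
17.25 [-0.2077  0.002 ] 0.180338748146625 [ 0.49   -0.4203  0.6618]
loop_bar 0.47 [-0.1096  0.0048]
keeper_groove 0.59 [-0.1145 -0.0025]
-0.182 11 -0.015187303924407263 -0.0031489392313537655 [0.0949 0.0996 0.1008]
-0.176 17 -0.014710637862469239 -0.0018911819717829944 [0.0952 0.0974 0.0999]
-0.17 17 -0.014444865696005595 -0.00155364945080083 [0.0938 0.0972 0.0999]
-0.164 19 -0.015027517601515742 -0.0009467041711462259 [0.0941 0.0963 0.0975]
-0.158 17 -0.014833659580683419 -0.0011268769928478221 [0.0936 0.0958 0.0976]
-0.152 16 -0.013948892497941198 -0.0012713814750680904 [0.0922 0.0944 0.0986]
-0.146 8 -0.01622038389088761 -0.002043605195708496 [0.0852 0.0924 0.0963]
-0.134 3 -0.01657933582509384 -0.002700011589320012 [0.0915 0.0926 0.096 ]
-0.128 32 -0.020940300013676354 0.00610015575813352 [0.0891 0.0931 0.1034]
-0.122 71 -0.022327972549751517 0.012156706652347372 [0.0903 0.106  0.1208]
-0.116 30 -0.023359476779708215 0.007334055848336546 [0.104  0.1132 0.1176]
-0.11 30 -0.023036433681419426 0.010485806642414441 [0.105  0.1082 0.1109]
-0.104 85 -0.024496540417723384 0.018779010805432636 [0.0323 0.095  0.109 ]
```

View pics/s7.png

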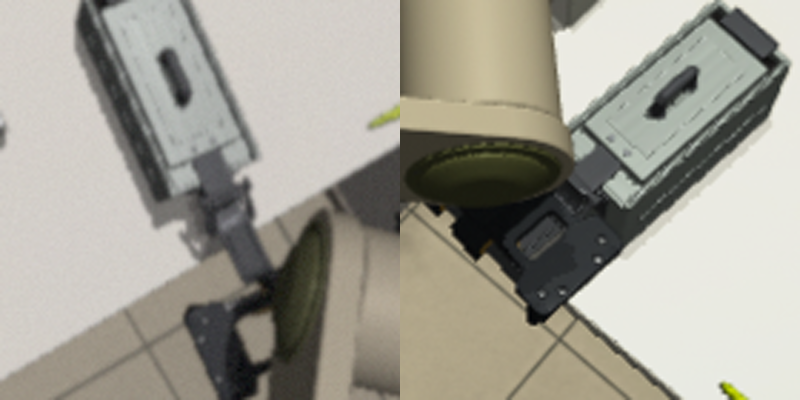

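Both views show the lid home and the bar lying across the nose behind the lip (top about (225,195)), with the lever sticking out level. Now I compute the press path with the tool tilted.

```bash
cat > press.py <<'E'
from h import *
import sys
np.set_printoptions(precision=4,suppress=True)
t=np.radians(30); R=down(113.4,30)
def pt(th,over=0):
    n=np.array([-np.cos(th),np.sin(th)]); q=np.array([-.120,.088])+.058*np.array([-np.sin(th),-np.cos(th)])+n*(.002+.009*abs(np.cos(t+th))-over)
    return np.r_[BOX[0]+yaw(23.5)@[q[0],.001],q[1]]
p=pt(1.9)+[0,0,.015]; print("start",p,cmd(p,R))
for th in (1.9,1.7,1.5,1.3,1.1,.9,.7,.5,.4,.3): print(th,pt(th),cmd(pt(th),R))
E
python3 press.py
```

```text
start [0.4203 0.0352 0.1301] [-0.0013 -0.667  -0.0059 -0.0445 -0.0013  0.0626]
1.9 [0.4203 0.0352 0.1151] [-0.0013 -0.667  -0.0059 -0.0445 -0.0013  0.0814]
1.7 [0.4162 0.0334 0.1029] [-0.0013 -0.667  -0.0059 -0.0389 -0.0013  0.0966]
1.5 [0.4146 0.0327 0.0898] [-0.0013 -0.667  -0.0059 -0.0367 -0.0013  0.1129]
1.3 [0.4158 0.0332 0.0766] [-0.0013 -0.667  -0.0059 -0.0383 -0.0013  0.1295]
1.1 [0.4196 0.0349 0.0639] [-0.0013 -0.667  -0.0059 -0.0436 -0.0013  0.1453]
0.9 [0.4245 0.037  0.0545] [-0.0013 -0.667  -0.0059 -0.0502 -0.0013  0.157 ]
0.7 [0.4302 0.0395 0.0469] [-0.0013 -0.667  -0.0059 -0.0581 -0.0012  0.1666]
0.5 [0.4372 0.0425 0.0403] [-0.0013 -0.667  -0.0059 -0.0675 -0.0012  0.1748]
0.4 [0.4411 0.0442 0.0375] [-0.0013 -0.667  -0.0059 -0.0728 -0.0011  0.1784]
0.3 [0.4452 0.046  0.035 ] [-0.0013 -0.667  -0.0059 -0.0785 -0.0011  0.1815]
```

Emit:
arm_command(targets=[[[0,-0.16,0,0,0,0,-1],[0,-0.32,0,0,0,0,-1],[0,-0.48,0,0,0,0,-1],[0,-0.667,0,0,0,0,-1],[0,-0.667,-0.006,-0.02,-0.001,0.02,-1],[0,-0.667,-0.006,-0.0445,-0.001,0.045,-1],[0,-0.667,-0.006,-0.0445,-0.001,0.0626,-1],[0,-0.667,-0.006,-0.0445,-0.001,0.0626,-1],[0,-0.667,-0.006,-0.0445,-0.001,0.0626,-1],[0,-0.667,-0.006,-0.0445,-0.001,0.0626,-1]]], squeeze=15)

```text
time: 18.28
ee_pos: [0.4235, 0.0411, 0.1384]
tool_rot: [[-0.802, -0.391, 0.452], [-0.342, 0.92, 0.189], [-0.49, -0.003, -0.872]]
contact_force: [0.3, 0.7, 0.2]
opening: 0.0003
grasp_force: 0.0
```

```bash
python3 lev.py; python3 press.py
```

```text
18.3333 [-0.1669  0.005 ] 0.13856619713129043 [ 0.7959 -0.1949  0.5712]
loop_bar 0.46 [-0.1098  0.0078]
keeper_groove 0.92 [-0.112  -0.0064]
-0.188 2 -0.014824569328545955 -0.014536925473942744 [0.1007 0.1009 0.1011]
-0.182 6 -0.01514814879647521 -0.012449534269161545 [0.0958 0.097  0.0993]
-0.176 5 -0.01476235366105566 -0.011077888555009187 [0.0948 0.0969 0.0982]
-0.158 1 -0.0006100559492150242 -0.0006100559492150242 [0.0952 0.0952 0.0952]
-0.152 5 -0.012170168906564397 0.00033053966785955924 [0.0925 0.0939 0.098 ]
-0.146 27 -0.02304210795259352 0.0021116010144240018 [0.0818 0.0928 0.0966]
-0.14 41 -0.02209687599097188 0.018290144012559066 [0.0854 0.0919 0.0951]
-0.134 52 -0.023224908830020242 0.02128648091577764 [0.0905 0.0935 0.0983]
-0.128 51 -0.02123905457144726 0.020292550444634287 [0.0891 0.0925 0.1035]
-0.122 97 -0.022221658454658528 0.0213009920820372 [0.09   0.1071 0.1199]
-0.116 43 -0.023030010181920794 0.021631339342402692 [0.1072 0.1133 0.1166]
-0.11 33 -0.023213671811755484 0.021626473202652773 [0.1043 0.108  0.1125]
-0.104 122 -0.024936588608612198 0.024779941859051097
[... 172 characters left out ...]
0.0225]
1.7 [0.4162 0.0334 0.1029] [-0.0086 -0.0145 -0.006   0.0323 -0.0048  0.0331]
1.5 [0.4146 0.0327 0.0898] [-0.0086 -0.0145 -0.006   0.0422 -0.0048  0.0462]
1.3 [0.4158 0.0332 0.0766] [-0.0086 -0.0145 -0.006   0.0489 -0.0047  0.0614]
1.1 [0.4196 0.0349 0.0639] [-0.0086 -0.0145 -0.006   0.0521 -0.0046  0.0778]
0.9 [0.4245 0.037  0.0545] [-0.0086 -0.0145 -0.006   0.0521 -0.0045  0.0913]
0.7 [0.4302 0.0395 0.0469] [-0.0086 -0.0145 -0.006   0.0499 -0.0044  0.1034]
0.5 [0.4372 0.0425 0.0403] [-0.0086 -0.0145 -0.006   0.0457 -0.0043  0.1153]
0.4 [0.4411 0.0442 0.0375] [-0.0086 -0.0145 -0.006   0.0428 -0.0042  0.1209]
0.3 [0.4452 0.046  0.035 ] [-0.0086 -0.0145 -0.006   0.0394 -0.0042  0.1264]
```

```bash
python3 -c "
from h import *
s=ctrl.sense();print(np.round(s['qpos'],3),np.round(s['joint_vel'],3),s['ee_pos'])"
```

```text
[-0.409  0.157  2.11   0.664  0.609 -2.883] [ 0.     0.002  0.001  0.001 -0.002  0.001] [0.42343971 0.04083353 0.13858224]
```

Joint 6 sits at its limit. The shut fingers are symmetric, so I back off and turn the tool half a turn.

Emit:
arm_command(targets=[[[0,0,0,0,0,-0.03,-1],[0,0,0,0,0,-0.06,-1],[0,0,0.15,0,0,-0.06,-1],[0,0,0.3,0,0,-0.06,-1],[0,0,0.45,0,0,-0.06,-1],[0,0,0.6,0,0,-0.06,-1],[0,0,0.75,0,0,-0.06,-1],[0,0,0.9,0,0,-0.06,-1],[0,0,1,0,0,-0.06,-1],[0,0,1,0,0,-0.06,-1]]])

```text
time: 19.27
ee_pos: [0.4016, 0.0318, 0.1802]
tool_rot: [[-0.842, 0.294, 0.452], [0.412, 0.892, 0.188], [-0.348, 0.345, -0.872]]
contact_force: [0.6, -0.7, -0.3]
opening: 0.0002
grasp_force: 0.0
```

```bash
python3 -c "
from h import *
s=ctrl.sense();print(np.round(s['qpos'],3),s['ee_pos'],np.round(s['tool_rot'],3))"
```

```text
[-0.472  0.03   2.081  0.568  0.767 -2.019] [0.40159873 0.03182154 0.1802324 ] [[-0.842  0.294  0.452]
 [ 0.412  0.892  0.188]
 [-0.348  0.345 -0.872]]
```

Emit:
arm_command(targets=[[[0,0,0.15,0,0,0,-1],[0,0,0.3,0,0,0,-1],[0,0,0.45,0,0,0,-1],[0,0,0.6,0,0,0,-1],[0,0,0.75,0,0,0,-1],[0,0,0.9,0,0,0,-1],[0,0,1,0,0,0,-1],[0,0,1,0,0,0,-1]]])

```text
time: 19.93
ee_pos: [0.4016, 0.0319, 0.1801]
tool_rot: [[-0.39, 0.802, 0.452], [0.921, 0.342, 0.189], [-0.003, 0.49, -0.872]]
contact_force: [0.7, 0.1, -0.5]
opening: 0.0005
grasp_force: 0.0
```

Emit:
arm_command(targets=[[[0,0,0.15,0,0,0,-1],[0,0,0.3,0,0,0,-1],[0,0,0.45,0,0,0,-1],[0,0,0.6,0,0,0,-1],[0,0,0.75,0,0,0,-1],[0,0,0.9,0,0,0,-1],[0,0,1,0,0,0,-1],[0,0,1,0,0,0,-1]]])

```text
time: 20.6
ee_pos: [0.4017, 0.0319, 0.18]
tool_rot: [[0.29, 0.844, 0.452], [0.893, -0.408, 0.189], [0.343, 0.349, -0.872]]
contact_force: [0.8, 0.0, 0.2]
opening: 0.0002
grasp_force: 0.0
```

Emit:
arm_command(targets=[[[0,0,0.15,0,0,0,-1],[0,0,0.3,0,0,0,-1],[0,0,0.45,0,0,0,-1],[0,0,0.6,0,0,0,-1],[0,0,0.75,0,0,0,-1],[0,0,0.9,0,0,0,-1],[0,0,1,0,0,0,-1],[0,0,1,0,0,0,-1]]])

```text
time: 21.27
ee_pos: [0.4017, 0.0319, 0.1799]
tool_rot: [[0.801, 0.393, 0.452], [0.344, -0.92, 0.189], [0.489, 0.004, -0.872]]
contact_force: [-0.3, 1.8, 1.2]
opening: 0.0003
grasp_force: 0.0
```

```bash
sed -i 's/R=down(113.4,30)/R=down(113.4,30)@np.diag([-1,-1,1.])/' press.py; python3 press.py; python3 -c "
from h import *
s=ctrl.sense();print(np.round(s['qpos'],3),s['ee_pos'],np.round(s['tool_rot'],3))"
```

```text
start [0.4203 0.0352 0.1301] [ 0.0078  0.0156 -0.0029 -0.0104  0.0051  0.0657]
1.9 [0.4203 0.0352 0.1151] [ 0.0078  0.0156 -0.0029 -0.0196  0.005   0.082 ]
1.7 [0.4162 0.0334 0.1029] [ 0.0078  0.0156 -0.0029 -0.0319  0.005   0.0926]
1.5 [0.4146 0.0327 0.0898] [ 0.0078  0.0156 -0.0029 -0.0418  0.0049  0.1057]
1.3 [0.4158 0.0332 0.0766] [ 0.0078  0.0156 -0.0029 -0.0485  0.0048  0.1209]
1.1 [0.4196 0.0349 0.0639] [ 0.0078  0.0156 -0.0029 -0.0517  0.0047  0.1373]
0.9 [0.4245 0.037  0.0545] [ 0.0078  0.0156 -0.0029 -0.0516  0.0046  0.1508]
0.7 [0.4302 0.0395 0.0469] [ 0.0078  0.0156 -0.0029 -0.0495  0.0045  0.1629]
0.5 [0.4372 0.0425 0.0403] [ 0.0078  0.0156 -0.0029 -0.0453  0.0044  0.1748]
0.4 [0.4411 0.0442 0.0375] [ 0.0078  0.0156 -0.0029 -0.0424  0.0044  0.1805]
0.3 [0.4452 0.046  0.035 ] [ 0.0078  0.0156 -0.0029 -0.039   0.0043  0.1859]
[-0.471  0.031  2.081  0.568  0.766  0.332] [0.40166748 0.03189723 0.179938  ] [[ 0.801  0.393  0.452]
 [ 0.344 -0.92   0.189]
 [ 0.489  0.004 -0.872]]
```

Good; joint 6 is free now. Pressing along the arc down to about 1.1 rad first, one row per 0.1 rad.

Emit:
arm_command(targets=[[[0.008,0.015,-0.003,-0.01,0.005,0.033,-1],[0.008,0.015,-0.003,-0.01,0.005,0.066,-1],[0.008,0.015,-0.003,-0.015,0.005,0.074,-1],[0.008,0.015,-0.003,-0.02,0.005,0.082,-1],[0.008,0.015,-0.003,-0.026,0.005,0.087,-1],[0.008,0.015,-0.003,-0.032,0.005,0.093,-1],[0.008,0.015,-0.003,-0.037,0.005,0.099,-1],[0.008,0.015,-0.003,-0.042,0.005,0.106,-1],[0.008,0.015,-0.003,-0.045,0.005,0.113,-1],[0.008,0.015,-0.003,-0.0485,0.005,0.121,-1],[0.008,0.015,-0.003,-0.05,0.005,0.129,-1],[0.008,0.015,-0.003,-0.0515,0.005,0.137,-1],[0.008,0.015,-0.003,-0.0515,0.005,0.137,-1]]])

```text
time: 22.35
ee_pos: [0.4208, 0.035, 0.0641]
tool_rot: [[0.792, 0.401, 0.46], [0.348, -0.916, 0.2], [0.501, 0.002, -0.865]]
contact_force: [1.9, 2.2, 4.9]
opening: 0.0007
grasp_force: 2.3
```

```bash
python3 lev.py; python3 press.py|tail -6; python3 -c "
from h import *
print(np.round(ctrl.sense()['qpos'],3))"
```

```text
22.4 [-0.1719  0.0006] 0.06430356493527961 [2.9556 2.3119 4.4678]
loop_bar 0.58 [0.0729 0.2903]
keeper_groove 0.73 [-0.1172  0.0025]
-0.194 5 -0.003798894900572999 0.006330294820029284 [0.1361 0.1444 0.1447]
-0.188 6 -0.0021454329204306137 0.0073807744762169475 [0.1075 0.1143 0.1445]
-0.182 6 -0.02060604976930138 0.009239076868028712 [0.1406 0.1441 0.1447]
-0.176 5 -0.01703540196611749 0.024496673273956663 [0.0904 0.1399 0.1414]
-0.17 2 0.010883473602806892 0.011596938426071858 [0.0843 0.0856 0.087 ]
-0.164 1 0.013440896166703164 0.013440896166703164 [0.0691 0.0691 0.0691]
-0.158 35 -0.014538045638202931 0.013263390455267553 [0.0695 0.0718 0.0754]
-0.152 39 -0.014472613724631688 0.014398974584743408 [0.0723 0.0748 0.0791]
-0.146 39 -0.014672531669135321 0.01459137403230659 [0.0745 0.0783 0.0807]
-0.14 49 -0.02315180814913262 0.02186902957609927 [0.0723 0.0806 0.0837]
-0.134 64 -0.022529990378956272 0.0217026155658655 [0.0769 0.084  0.0878]
-0.128 66 -0.022821872112465287 0.021722454864615798 [0.0835 0.0893 0.0961]
-0.122 103 -0.022794626277182643 0.022595796497039036 [0.0895 0.1055 0.1196]
-0.116 46 -0.023391861022729655 0.0213871146148813 [0.1024 0.1121 0.1157]
-0.11 32 -0.023270964651375528 0.013389024599935764 [0.1049 0.1067 0.1112]
-0.104 116 -0.024672574076886885 0.024537177517128486 [0.0173 0.0847 0.1084]
1.1 [0.4196 0.0349 0.0639] [ 0.0002 -0.0012  0.0033 -0.0011 -0.0006  0.0002]
0.9 [0.4245 0.037  0.0545] [ 0.0002 -0.0012  0.0033 -0.0012 -0.0006  0.0137]
0.7 [0.4302 0.0395 0.0469] [ 0.0002 -0.0012  0.0033  0.0008 -0.0006  0.0259]
0.5 [0.4372 0.0425 0.0403] [ 0.0002 -0.0012  0.0033  0.0048 -0.0006  0.0377]
0.4 [0.4411 0.0442 0.0375] [ 0.0002 -0.0012  0.0033  0.0076 -0.0006  0.0435]
0.3 [0.4452 0.046  0.035 ] [ 0.0002 -0.0012  0.0033  0.011  -0.0006  0.049 ]
[-0.443  0.355  2.236  1.143  0.427 -0.318]
```

The lever follows (about 1.1 rad) and the bar holds. Continuing past the dead point.

Emit:
arm_command(targets=[[[0,0,0.003,-0.001,-0.0006,0.007,-1],[0,0,0.003,-0.001,-0.0006,0.0137,-1],[0,0,0.003,0,-0.0006,0.02,-1],[0,0,0.003,0.001,-0.0006,0.026,-1],[0,0,0.003,0.003,-0.0006,0.032,-1],[0,0,0.003,0.005,-0.0006,0.038,-1],[0,0,0.003,0.008,-0.0006,0.0435,-1],[0,0,0.003,0.011,-0.0006,0.049,-1],[0,0,0.003,0.011,-0.0006,0.049,-1],[0,0,0.003,0.011,-0.0006,0.049,-1]]])

```text
time: 23.33
ee_pos: [0.4444, 0.0464, 0.0343]
tool_rot: [[0.797, 0.394, 0.458], [0.34, -0.919, 0.199], [0.499, -0.003, -0.867]]
contact_force: [0.1, 0.3, -0.9]
opening: 0.0005
grasp_force: 0.0
```

```bash
python3 lev.py; python3 -c "
from h import *
print(np.round(ctrl.sense()['qpos'],3))"
```

```text
23.3833 [-0.1457  0.0016] 0.03443472038543917 [-0.5798  0.204  -0.2203]
loop_bar 0.6 [-0.1063  0.0008]
keeper_groove 0.62 [-0.1167 -0.0024]
-0.188 16 -0.024824573404456728 -0.01680000652914336 [0.1123 0.1314 0.1379]
-0.182 21 -0.0243217512586404 -0.00602298803014389 [0.1164 0.1388 0.1446]
-0.176 11 -0.024264487327145035 0.00252692313751348 [0.1306 0.1345 0.1372]
-0.17 48 -0.024461821628982753 0.019918654345417282 [0.1154 0.1225 0.1271]
-0.164 67 -0.024900201441929948 0.02407683052259068 [0.0998 0.1258 0.1293]
-0.158 31 -0.02479341122786455 0.02476299386567968 [0.1121 0.1211 0.1271]
-0.152 10 -0.0221671699346917 0.024182552054866753 [0.1122 0.1151 0.1168]
-0.146 2 0.012142163251077857 0.012534286143731631 [0.0518 0.0539 0.056 ]
-0.128 32 -0.015461056133269728 0.014522858224964573 [0.0183 0.0503 0.0972]
-0.122 178 -0.022214710916194008 0.013990440251700173 [0.0243 0.0768 0.1184]
-0.116 80 -0.023114938524503963 0.021787949025799894 [0.0712 0.11   0.1161]
-0.11 32 -0.0232313623670568 0.021750177203451074 [0.106  0.1087 0.1153]
-0.104 102 -0.024827644526393577 0.02480780333164558 [0.0154 0.0946 0.1087]
[-0.375  0.464  2.206  1.35   0.37  -0.471]
```

Emit:
arm_command(targets=[[[0,0,0,-0.03,0,-0.02,-1],[0,0,0,-0.05,0,-0.06,-1],[0,0,0,-0.05,0,-0.1,-1],[0,0,0,-0.05,0,-0.14,-1],[0,0,0,-0.05,0.05,-0.16,-1],[0,0,0,-0.05,0.1,-0.16,-1],[0,0,0,-0.05,0.15,-0.16,-1],[0,0,0,-0.05,0.15,-0.16,-1],[0,0,0,-0.05,0.15,-0.16,-1]]])

```text
time: 24.23
ee_pos: [0.4014, -0.105, 0.1251]
tool_rot: [[0.798, 0.391, 0.459], [0.338, -0.92, 0.197], [0.5, -0.002, -0.866]]
contact_force: [-0.4, 0.3, -0.1]
opening: 0.0005
grasp_force: 0.0
```

```bash
python3 lev.py; python3 - <<'E'
from h import *
V=[]
for n,sl in(("top",np.s_[130:270,260:400]),("side",np.s_[190:330,220:360])):
    f=ctrl.grab_frame(n); V.append(cv2.resize(f["pixels"][sl][:,:,::-1],(400,400),interpolation=cv2.INTER_CUBIC))
cv2.imwrite("pics/s8.png",np.hstack(V))
E
```

```text
24.2833 [-0.2453 -0.1181] 0.12482304039512443 [-0.4739  0.2425 -0.0065]
loop_bar 0.5 [-0.1107  0.0045]
keeper_groove 0.61 [-0.1194  0.0029]
-0.128 35 -0.015098630411031494 0.014764660889320472 [0.0184 0.0246 0.0961]
-0.122 176 -0.022154644999228274 0.02057447259688778 [0.0251 0.0808 0.1197]
-0.116 79 -0.02361864319394643 0.021874454797883854 [0.071  0.1095 0.1144]
-0.11 34 -0.023510561029791058 0.022362951771967905 [0.1063 0.1089 0.1131]
-0.104 101 -0.02490575210489102 0.024831810766550905 [0.0156 0.0942 0.1087]
```

View pics/s8.png

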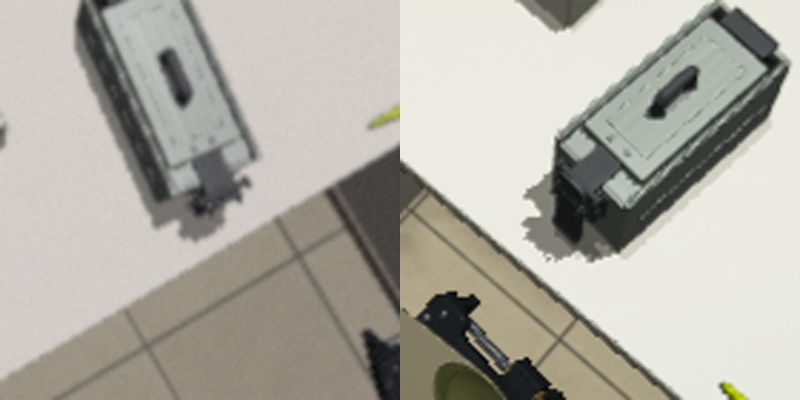

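The lever is flat against the end wall (side about (570,215)), the bar lies across the nose behind the keeper, the lid is home, and the arm is clear. Handing in.

```bash
python3 -c "
from station import ctrl
print(ctrl.hand_in())"
```

```text
the job is handed in; nothing more can be done
None
```

I handed the job in at about 24 s; the last camera check showed the lid home in the rim with its tongue under the catch, the loop hooked behind the keeper and the lever flat against the box, but the hand-in returned no verdict.

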